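# Close the specimen pots, smallest first

### The arm

A 7-joint arm with a two-finger parallel gripper is mounted at the origin on a cart in front of the work surface, level with it; the furniture and walls round the work are solid. World frame = base frame: x ahead of the robot, y to its left, z up, the work surface at z = 0. Lengths are in m, angles in rad, forces in N, time in s.
With the tool pointing down it reaches from about 0.4 to 0.875 m from the base axis. Payload 6.5 kg.
Tool frame: the origin (TCP) lies on the centre line of the jaws, within the pads' length; the fingertips stand 22 mm ahead of it and the grasp point (between the pads) lies 3 mm ahead of it (ctrl.tcp_to_tips is the distance from the TCP to the fingertips, in m); z points along the fingers, y is the direction in which the jaws open and shut (so a half turn about z gives the same grasp; the last joint's range is limited). The gripper opens to 88 mm and grips with 3 to 60 N. Pads are 18 mm wide; open, the fingers measure 123 mm over their backs; the gripper's body (75 mm by 187 mm) begins 45 mm behind the grasp point.
Start: joints at [-1.333, 0.536, -0.004, 1.538, 0.003, 1.067, -0.071], TCP at [0.194, 0.62, 0.261] pointing down, gripper open.
Joint ranges: [-2.7, 2.7], [-0.37, 2.16], [-1.27, 1.26], [0.24, 2.4], [-1.31, 4.45], [0.19, 1.91], [-2.76, 2.76]. Speed limits (rad/s): [2.39, 2.39, 3.14, 3.14, 3.14, 3.14, 3.14].

### API

Orientations are given as [roll, pitch, yaw] about the fixed x, y, z axes, in that order (R = Rz(yaw) Ry(pitch) Rx(roll)).
In Python, from plant import telemetry, viewer, ctrl gives the robot as it stands.
- The arm moves only by the tool send_rows, never from a script. Its argument "steps" is a list of rows, each an object with "offset": the shift along the tool's x, y, z in mm, a list of three; "twist": the turn, a rotation vector about the tool's x, y, z in degrees, a list of three; "gripper": the opening in per cent of the stroke, from 0 (shut) to 100 (fully open). In form: [{"offset": [tx, ty, tz], "twist": [wx, wy, wz], "gripper": gripper}, ...]. A call has 1 to 20 rows; each row is the pose to reach, as a shift and turn from the pose commanded when the call began, along the tool's axes at that moment; what a row does not reach only later rows make up. A row lasts 1/12 s, in which the tool goes at most 41.7 mm and 7.16 degrees, less where a joint would pass 70% of its speed; a pose out of reach is approached as far as the arm can. A call with a gripper value outside its range is refused whole. The fingers move at their own pace and stop on an object; "grip_force" is the grip in N (left out, the last holds). Time passes only in rows, so rows that repeat a pose let the fingers close. It gives the time, the measured TCP pose, the force and the opening at its end, in the units of the state.
- telemetry.state(): the state, without advancing time (a new reading comes with each control period).
- viewer.grab_frame(name): name is "scene" or "top" or "wrist"; returns a dict with "image" (480x640x3 uint8, red, green, blue), "fx", "fy", "cx", "cy" (pixels), "xyz" and "attitude" of the camera in the world. Camera axes: x right, y down, z forward; pixel columns grow to the right and rows downward; lengths in m; the calibration is good to about 2 mm. A picture is of the moment at which its call begins. There is no depth.
- ctrl.job_done(): hands the job in, once; it reports no verdict.
The state is a dict: "time_s": time; "joints": joint angles; "qvel": joint speeds; "tau": joint torques, N m; "ee_pos": TCP position; "tcp_rot": TCP orientation; "contact_force": force on the tool from outside, world axes, zero at the start; "moment": the same for the moment, N m; "grip_width": opening from 0.0 (shut) to 1.0 (fully open).
Only numpy, scipy, OpenCV 4.12 (cv2) and the standard library are available. Lean on these libraries where they do the work, as an engineer would, in place of code of your own. Each camera call takes 0.05 s, during which the arm holds its last target.

### The job

Three clear specimen pots stand on the worktop with their white lids still raised, and the smallest dries out soonest. With the fingertips, press the lids fully home by the rubber dome in their middle, one after another, each gently: the small pot first, then the medium one, then the large one. Do not lift, shove or tip the pots, and leave everything else where it is.

Things in the scene. Friction and masses are not known exactly. Their poses are not given: they have to be found in the camera images.
- pot_small: the small specimen pot: a clear plastic round pot 36 mm in diameter with a wood core sample in it and a white lid of the same diameter, a dark rubber dome in its middle; loose, about 150 g with its lid (varies); its origin is the centre of its underside, z up along its axis
- lid_small_top (a point): centre of the top of the dark rubber press dome in the middle of the small pot's lid; the dome is 18 mm wide and stands 12 mm above the white lid; 58 mm above the table with the lid fully up, 50 mm with the lid fully home and the dome let go. The dome springs: it gives 1.5 N per mm, sinks at most 10 mm, and comes up again when let go. The point moves with the dome
- lid_small (a joint): how far the small pot's lid has been pressed down, in m: 0 fully up, 0.008 fully home against its hard stop; at the start it is between 0 and 0.0015. Pressed on its dome the lid slides straight down under about 2 N, does not spring back and stays where it is left; it cannot be pulled off. With the lid home a press of 4 to 6 N is plenty
- pot_medium: the medium specimen pot: a clear plastic round pot 50 mm in diameter with a wood core sample in it and a white lid of the same diameter, a dark rubber dome in its middle; loose, about 230 g with its lid (varies); its origin is the centre of its underside, z up along its axis
- lid_medium_top (a point): centre of the top of the dark rubber press dome in the middle of the medium pot's lid; the dome is 18 mm wide and stands 12 mm above the white lid; 66 mm above the table with the lid fully up, 58 mm with the lid fully home and the dome let go. The dome springs: it gives 1.5 N per mm, sinks at most 10 mm, and comes up again when let go. The point moves with the dome
- lid_medium (a joint): how far the medium pot's lid has been pressed down, in m: 0 fully up, 0.008 fully home against its hard stop; at the start it is between 0 and 0.0015. Pressed on its dome the lid slides straight down under about 2 N, does not spring back and stays where it is left; it cannot be pulled off. With the lid home a press of 4 to 6 N is plenty
- pot_large: the large specimen pot: a clear plastic round pot 66 mm in diameter with a wood core sample in it and a white lid of the same diameter, a dark rubber dome in its middle; loose, about 330 g with its lid (varies); its origin is the centre of its underside, z up along its axis
- lid_large_top (a point): centre of the top of the dark rubber press dome in the middle of the large pot's lid; the dome is 18 mm wide and stands 12 mm above the white lid; 74 mm above the table with the lid fully up, 66 mm with the lid fully home and the dome let go. The dome springs: it gives 1.5 N per mm, sinks at most 10 mm, and comes up again when let go. The point moves with the dome
- lid_large (a joint): how far the large pot's lid has been pressed down, in m: 0 fully up, 0.008 fully home against its hard stop; at the start it is between 0 and 0.0015. Pressed on its dome the lid slides straight down under about 2 N, does not spring back and stays where it is left; it cannot be pulled off. With the lid home a press of 4 to 6 N is plenty
- vial: a closed glass vial 17 mm in diameter, 47 mm high, standing upright between the pots; loose, a bystander; origin at the centre of its underside
- weight: a brass calibration weight with a knob, 23 mm in diameter, 41 mm high, standing between the pots; loose, a bystander; origin at the centre of its underside
- dish: a closed petri dish 65 mm in diameter, 16 mm high, lying behind the pots; loose, a bystander; origin at the centre of its underside
- timer: a white bench timer 60 x 62 x 20 mm lying behind the pots; loose, a bystander; origin at the centre of its underside
- dropper: a slim dropper bottle 33 mm in diameter, 102 mm high, standing behind the pots; loose, a bystander; origin at the centre of its underside

How it is judged:
By the outcome, as a careful person would: the job done as asked, in the order asked, and still so for the second after the job is handed in, with the robot touching nothing.
It also fails if it takes over 45 s, if anything falls off the work surface, if the arm or the gripper's body presses on something with over 40 N, if the wrist force passes 120 N, or if a joint passes its speed limit or range.

## Working session

There is one attempt and no reset: what is moved stays moved. The work goes in short steps, Python scripts to look and compute and a tool call to move; the robot and the scene stay as the last step left them, time stands still between calls to the robot, and variables do not carry over. Pictures are saved under pics/ and viewed, and the job is handed in when it is done.

Besides the shell and the picture viewer there is one more tool, called after "Emit:" as name(argument=value, ...), one argument or row to a line, values as JSON. send_rows: Moves the arm, as the interface text tells. Its arguments: {"type":"object","properties":{"steps":{"type":"array","items":{"type":"object","properties":{"offset":{"type":"array","items":{"type":"number"}},"twist":{"type":"array","items":{"type":"number"}},"gripper":{"type":"number"}}}},"grip_force":{"type":"number"}},"required":["steps"]}

```bash
ls; mkdir -p pics; python3 - <<'E'
from plant import telemetry, viewer, ctrl
import cv2
print(telemetry.state(), ctrl.tcp_to_tips)
for n in ["scene","top"]:
    f=viewer.grab_frame(n)
    cv2.imwrite(f"pics/{n}0.png",f["image"][:,:,::-1])
    print({k:v for k,v in f.items() if k!="image"})
E
```

```text
pics
{'time_s': 0.0, 'joints': array([-1.33325137,  0.53716928, -0.00442188,  1.5388478 ,  0.00262631,
        1.06728851, -0.07120866]), 'qvel': array([ 0.00053137, -0.00154794,  0.00063255,  0.00026033, -0.00156019,
        0.00161838, -0.00019681]), 'tau': array([-2.70355722e-04, -5.71011007e+01,  9.90759060e-01, -2.51592100e+01,
       -5.62568929e-02,  1.81370415e-02,  1.67154371e-04]), 'ee_pos': array([0.19427264, 0.61969661, 0.25984706]), 'tcp_rot': array([-3.13989228e+00,  1.56885105e-04,  2.83790937e+00]), 'contact_force': array([-0.57834688, -0.28227521, -0.04507065]), 'moment': array([0.03371441, 0.00874107, 0.00855047]), 'grip_width': 0.9986427903952884} 0.022
{'fx': 527.126724630936, 'fy': 527.126724630936, 'cx': 330.8778049061079, 'cy': 236.4743355386398, 'xyz': array([ 0.03267894, -0.62329427,  0.63653647]), 'attitude': array([-2.15801425,  0.00575205, -0.70148128])}
{'fx': 455.94235348731985, 'fy': 455.94235348731985, 'cx': 319.2021825503581, 'cy': 235.1352463244519, 'xyz': array([0.44146914, 0.0137954 , 0.91030796]), 'attitude': array([-3.00466041,  0.00582575, -1.59398494])}
```

View pics/scene0.png

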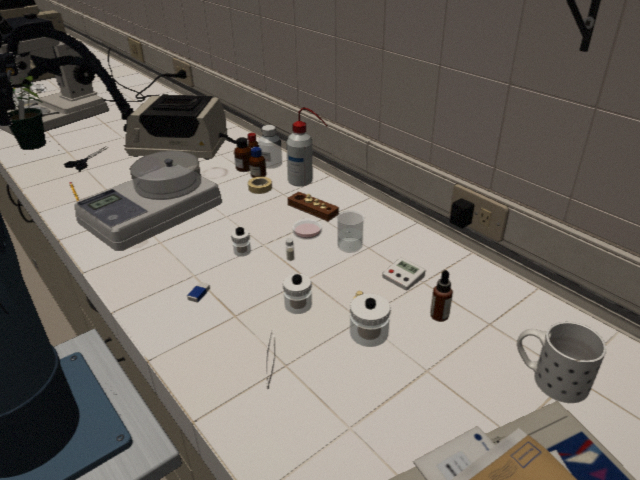

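View pics/top0.png

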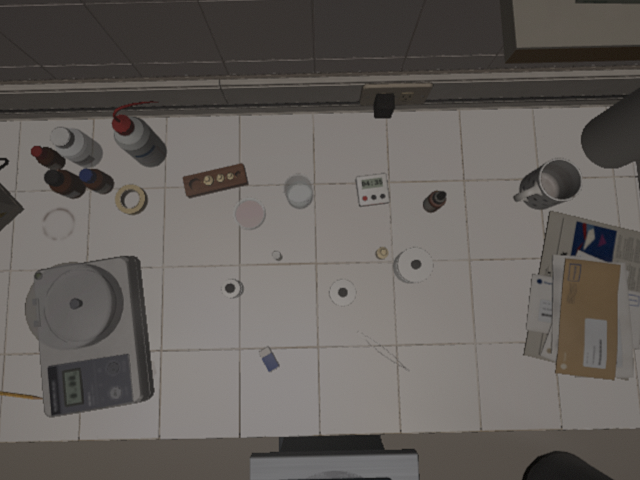

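The top view shows the domes at about (231,288) small, (343,292) medium and (415,264) large. In the scene view they are at (240,231), (297,279) and (371,303). The vial is at (277,256) in the top view and the weight at (382,254). Next I'll triangulate the domes.

```bash
cat > h.py <<'E'
import numpy as np, cv2
from scipy.spatial.transform import Rotation as R
def ray(f,u,v):
    d=R.from_euler('xyz',f["attitude"]).as_matrix()@np.array([(u-f["cx"])/f["fx"],(v-f["cy"])/f["fy"],1])
    return np.array(f["xyz"]),d/np.linalg.norm(d)
def onz(f,u,v,z):
    o,d=ray(f,u,v); return o+d*(z-o[2])/d[2]
def proj(f,p):
    c=R.from_euler('xyz',f["attitude"]).as_matrix().T@(np.array(p)-f["xyz"])
    return f["fx"]*c[0]/c[2]+f["cx"],f["fy"]*c[1]/c[2]+f["cy"]
def tri(rs):
    A=np.zeros((3,3));b=np.zeros(3)
    for o,d in rs:
        P=np.eye(3)-np.outer(d,d);A+=P;b+=P@o
    p=np.linalg.solve(A,b)
    return p,[np.linalg.norm((np.eye(3)-np.outer(d,d))@(p-o)) for o,d in rs]
def dark(f,u,v,r=14,th=70):
    g=cv2.cvtColor(f["image"],cv2.COLOR_RGB2GRAY)
    w=g[v-r:v+r+1,u-r:u+r+1]
    n,l,s,c=cv2.connectedComponentsWithStats((w<th).astype(np.uint8))
    best=min(range(1,n),key=lambda i:np.hypot(*(c[i]-r))-0.02*s[i,4])
    return c[best][0]+u-r,c[best][1]+v-r,s[best]
E
python3 - <<'E'
from plant import viewer
from h import *
t=viewer.grab_frame("top");s=viewer.grab_frame("scene")
for n,a,b,z in [("S",(231,288),(240,231),.058),("M",(343,292),(297,279),.066),("L",(415,264),(371,303),.074)]:
    da=dark(t,*a);db=dark(s,*b)
    print(n,da,db)
    print(tri([ray(t,*da[:2]),ray(s,*db[:2])]), onz(t,*da[:2],z-.005),onz(s,*db[:2],z-.005))
print("vial",onz(t,277,256,.047),"weight",onz(t,382,253,.041))
print("dropper",onz(t,438,196,.1),'glass',onz(t,299,192,.08))
for n,f,x,y in [("t",t,190,220),("s",s,220,200)]:
    c=f["image"][y:y+(110 if n=="t" else 150), x:x+(270 if n=="t" else 200)]
    cv2.imwrite(f"pics/c_{n}.png",cv2.resize(c,None,fx=2.9,fy=2.9,interpolation=cv2.INTER_CUBIC)[:,:,::-1])
E
```

```text
S (np.float64(229.51612903225805), np.float64(287.5967741935484), array([ 8, 10, 10,  8, 62], dtype=int32)) (np.float64(239.5), np.float64(230.85185185185185), array([10, 10,  8,  8, 54], dtype=int32))
(array([0.46605956, 0.18492586, 0.05425849]), [np.float64(0.0016671242778755887), np.float64(0.0016671242778754797)]) [0.46467682 0.18606807 0.053     ] [0.46831889 0.1856213  0.053     ]
M (np.float64(342.5), np.float64(291.86206896551727), array([10, 10,  8,  9, 58], dtype=int32)) (np.float64(296.61842105263156), np.float64(279.17105263157896), array([ 9, 10, 10, 10, 76], dtype=int32))
(array([ 0.45295941, -0.02532389,  0.06225712]), [np.float64(0.00147126702567628), np.float64(0.001471267025676421)]) [ 0.45174983 -0.02456387  0.061     ] [ 0.45514424 -0.02477737  0.061     ]
L (np.float64(415.5147058823529), np.float64(263.79411764705884), array([10, 10, 10,  9, 68], dtype=int32)) (np.float64(370.15909090909093), np.float64(303.17045454545456), array([ 9,  9, 10, 11, 88], dtype=int32))
(array([ 0.50094902, -0.16115455,  0.06917143]), [np.float64(0.001352143479714425), np.float64(0.001352143479714438)]) [ 0.499876   -0.16034694  0.069     ] [ 0.50235661 -0.16161484  0.069     ]
vial [0.52242296 0.09717405 0.047     ] weight [ 0.52397557 -0.10320572  0.041     ]
dropper [ 0.61963206 -0.20102123  0.1       ] glass [0.63796986 0.05172584 0.08      ]
```

View pics/c_t.png

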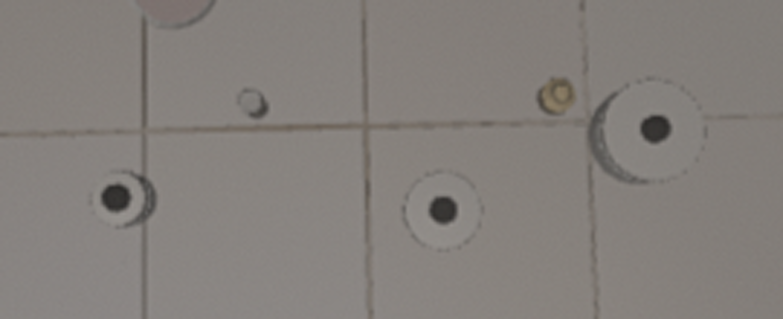

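View pics/c_s.png

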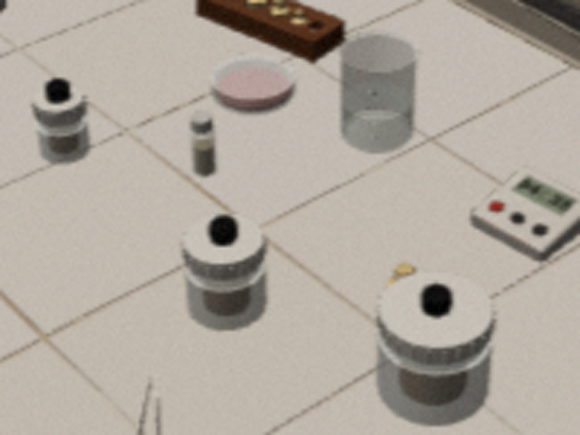

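Both views agree to about 3 mm and the heights fit a raised lid. The positions are S (0.466, 0.185), M (0.453, -0.025) and L (0.501, -0.161).

```bash
cat >> h.py <<'E'
def off(st,target):
    """tool-frame offset (mm) to a world target"""
    return 1000*R.from_euler('xyz',st["tcp_rot"]).as_matrix().T@(np.array(target)-st["ee_pos"])
E
python3 - <<'E'
from plant import telemetry
from h import *
s=telemetry.state()
print(off(s,[.466,.185,.26]), off(s,[.466,.185,.16]))
E
```

```text
[-389.29737535 -333.81393552    0.55415269] [-389.29049525 -333.71559472  100.5541041 ]
```

Emit:
send_rows(
  steps=[
    {"offset": [-10, -9, 0], "twist": [0, 0, 0], "gripper": 0},
    {"offset": [-30, -26, 0], "twist": [0, 0, 0], "gripper": 0},
    {"offset": [-58, -50, 0], "twist": [0, 0, 0], "gripper": 0},
    {"offset": [-88, -75, 0], "twist": [0, 0, 0], "gripper": 0},
    {"offset": [-118, -101, 0], "twist": [0, 0, 0], "gripper": 0},
    {"offset": [-148, -127, 0], "twist": [0, 0, 0], "gripper": 0},
    {"offset": [-178, -153, 0], "twist": [0, 0, 0], "gripper": 0},
    {"offset": [-208, -178, 0], "twist": [0, 0, 0], "gripper": 0},
    {"offset": [-238, -204, 0], "twist": [0, 0, 0], "gripper": 0},
    {"offset": [-268, -230, 0], "twist": [0, 0, 0], "gripper": 0},
    {"offset": [-298, -255, 0], "twist": [0, 0, 0], "gripper": 0},
    {"offset": [-328, -281, 0], "twist": [0, 0, 0], "gripper": 0},
    {"offset": [-355, -304, 10], "twist": [0, 0, 0], "gripper": 0},
    {"offset": [-376, -322, 25], "twist": [0, 0, 0], "gripper": 0},
    {"offset": [-386, -331, 45], "twist": [0, 0, 0], "gripper": 0},
    {"offset": [-389, -334, 65], "twist": [0, 0, 0], "gripper": 0},
    {"offset": [-389, -334, 80], "twist": [0, 0, 0], "gripper": 0},
    {"offset": [-389, -334, 90], "twist": [0, 0, 0], "gripper": 0},
    {"offset": [-389, -334, 90], "twist": [0, 0, 0], "gripper": 0},
    {"offset": [-389, -334, 90], "twist": [0, 0, 0], "gripper": 0},
  ],
  grip_force=20,
)

```text
time_s: 1.87
ee_pos: [0.4656, 0.1854, 0.1707]
tcp_rot: [-3.141, -0.0, 2.838]
contact_force: [-1.0, -0.3, 0.1]
grip_width: 0.006
```

```bash
python3 - <<'E'
from plant import telemetry, viewer
import cv2
s=telemetry.state()
print(s['time_s'],s['ee_pos'],s['tcp_rot'],s['contact_force'],s['grip_width'],s['joints'])
for n in ["wrist","top"]:
    f=viewer.grab_frame(n)
    cv2.imwrite(f"pics/{n}1.png",f["image"][:,:,::-1])
    print({k:v for k,v in f.items() if k!="image"})
E
```

```text
1.8667 [0.46556925 0.18544942 0.17074978] [-3.14126316e+00 -4.20073312e-04  2.83840150e+00] [-1.01375138 -0.34935674  0.07302127] 0.0055808327252291215 [-0.59420948  0.41624226  0.15486372  2.00828799 -0.09433964  0.72424043
  0.88600704]
{'fx': 336.1494597122277, 'fy': 336.1494597122277, 'cx': 321.94976146854964, 'cy': 237.78131742288062, 'xyz': array([0.39388669, 0.20662785, 0.29555838]), 'attitude': array([2.84903405e+00, 3.06256368e-04, 1.26825112e+00])}
{'fx': 455.94235348731985, 'fy': 455.94235348731985, 'cx': 319.2021825503581, 'cy': 235.1352463244519, 'xyz': array([0.44146914, 0.0137954 , 0.91030796]), 'attitude': array([-3.00466041,  0.00582575, -1.59398494])}
```

View pics/wrist1.png

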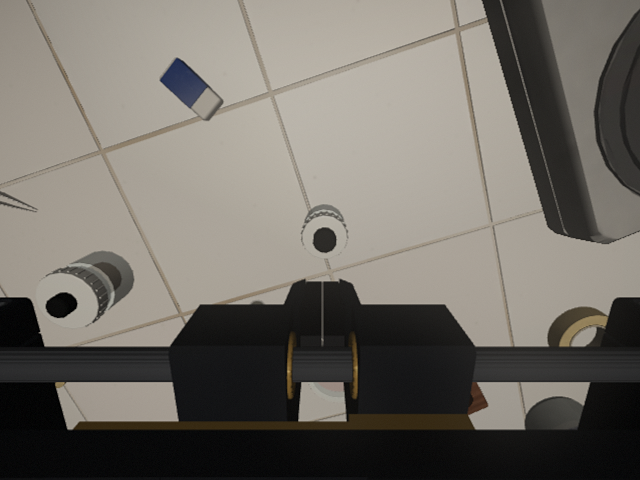

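View pics/top1.png

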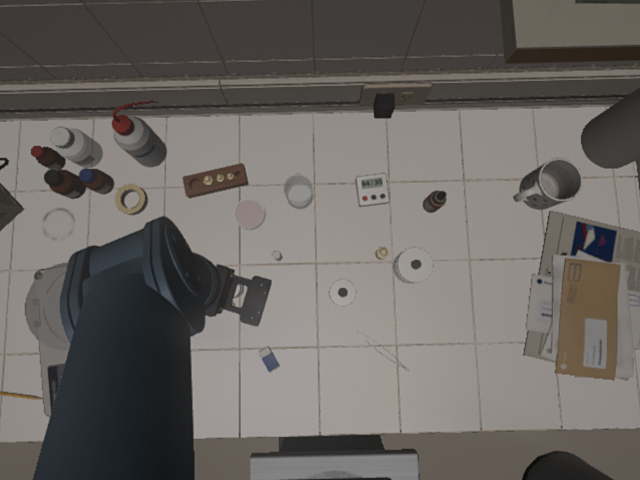

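The wrist view shows the small dome at about (325,240), the medium dome at (62,305) and the shut fingertips at about (322,281). I'll measure both domes from it.

```bash
python3 - <<'E'
from plant import telemetry, viewer
from h import *
w=viewer.grab_frame("wrist");s=telemetry.state()
da=dark(w,325,240,18,60);print(da, onz(w,*da[:2],.053))
db=dark(w,62,305,22,60);print(db, onz(w,*db[:2],.061))
print("tip pred",proj(w,s['ee_pos']-[0,0,.022]))
for p in [(.465,.186,.053),(.468,.1855,.053),(.466,.185,.054)]: print(proj(w,p))
c=w["image"][180:340,240:400]
cv2.imwrite("pics/wc.png",cv2.resize(c,None,fx=3.7,fy=3.7,interpolation=cv2.INTER_CUBIC)[:,:,::-1])
E
```

```text
(np.float64(323.3935926773455), np.float64(238.51029748283753), array([  6,   5,  22,  24, 437], dtype=int32)) [0.46562228 0.18602804 0.053     ]
(np.float64(60.52714535901927), np.float64(303.62521891418567), array([  5,   9,  32,  25, 571], dtype=int32)) [ 0.45288159 -0.02387885  0.061     ]
tip pred (np.float64(324.36061131328984), np.float64(298.3457069000203))
(np.float64(323.1140696661614), np.float64(237.76975764873973))
(np.float64(323.65871027212035), np.float64(241.56891802236225))
(np.float64(322.24808040604694), np.float64(239.74280141028012))
```

View pics/wc.png

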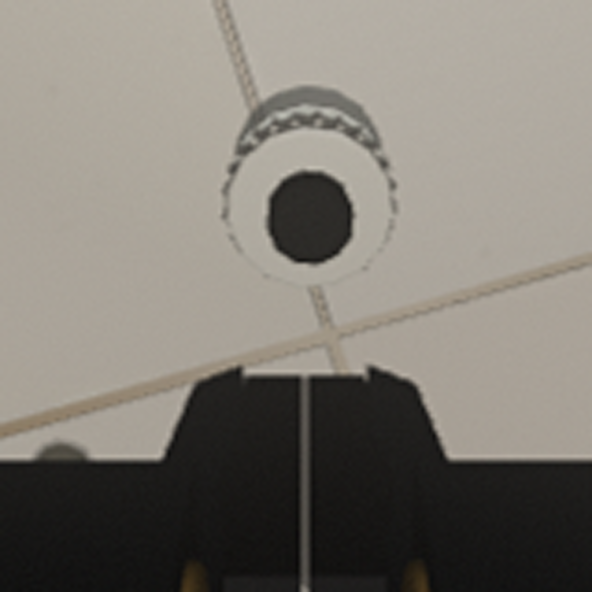

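Emit:
send_rows(
  steps=[
    {"offset": [0, -0.5, 10], "twist": [0, 0, 0], "gripper": 0},
    {"offset": [0, -0.5, 28], "twist": [0, 0, 0], "gripper": 0},
    {"offset": [0, -0.5, 48], "twist": [0, 0, 0], "gripper": 0},
    {"offset": [0, -0.5, 66], "twist": [0, 0, 0], "gripper": 0},
    {"offset": [0, -0.5, 78], "twist": [0, 0, 0], "gripper": 0},
    {"offset": [0, -0.5, 84], "twist": [0, 0, 0], "gripper": 0},
    {"offset": [0, -0.5, 87], "twist": [0, 0, 0], "gripper": 0},
    {"offset": [0, -0.5, 89], "twist": [0, 0, 0], "gripper": 0},
    {"offset": [0, -0.5, 91], "twist": [0, 0, 0], "gripper": 0},
    {"offset": [0, -0.5, 93], "twist": [0, 0, 0], "gripper": 0},
    {"offset": [0, -0.5, 95], "twist": [0, 0, 0], "gripper": 0},
    {"offset": [0, -0.5, 96], "twist": [0, 0, 0], "gripper": 0},
    {"offset": [0, -0.5, 96], "twist": [0, 0, 0], "gripper": 0},
  ],
)

```text
time_s: 3.1
ee_pos: [0.466, 0.1849, 0.0749]
tcp_rot: [3.141, 0.001, 2.838]
contact_force: [0.9, 0.6, 2.1]
grip_width: 0.002
```

```bash
python3 - <<'E'
from plant import telemetry, viewer
import cv2
s=telemetry.state()
print(s['time_s'],s['ee_pos'],s['contact_force'])
for n in ["scene","wrist"]:
    f=viewer.grab_frame(n)
    im=f["image"]
    if n=="scene": im=cv2.resize(im[170:290,170:330],None,fx=4,fy=4,interpolation=cv2.INTER_CUBIC)
    cv2.imwrite(f"pics/{n}2.png",im[:,:,::-1])
E
```

```text
3.1 [0.46603869 0.18487548 0.07494683] [0.85726526 0.58245762 2.06118096]
```

View pics/scene2.png

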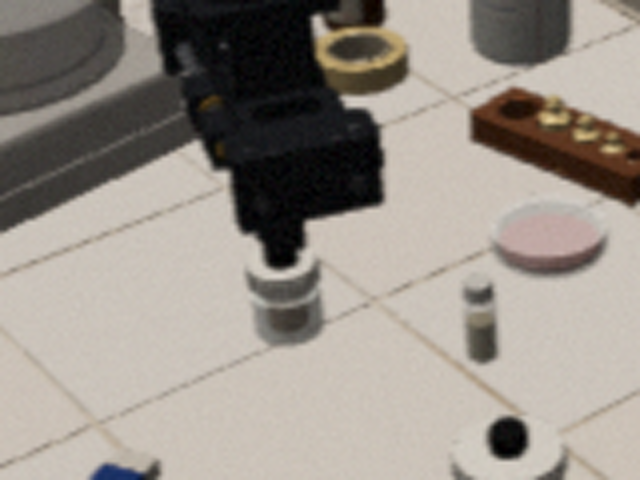

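View pics/wrist2.png

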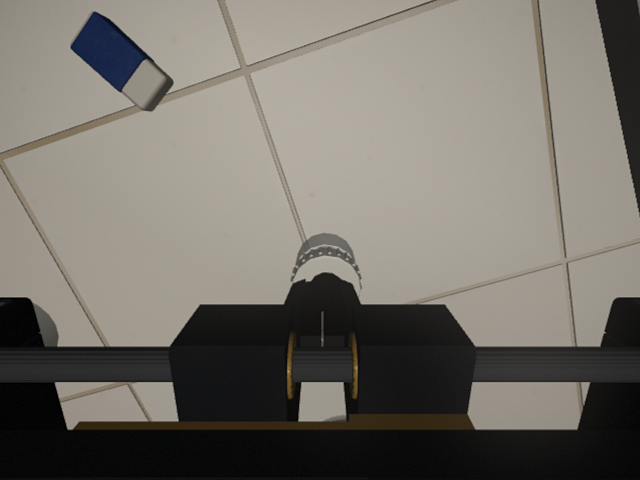

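The fingertips are centred on the dome and the force is about 2 N, so the lid is sliding. I'll press on slowly to the stop, aiming for about 5 N.

Emit:
send_rows(
  steps=[
    {"offset": [0, 0, 1], "twist": [0, 0, 0], "gripper": 0},
    {"offset": [0, 0, 2], "twist": [0, 0, 0], "gripper": 0},
    {"offset": [0, 0, 3], "twist": [0, 0, 0], "gripper": 0},
    {"offset": [0, 0, 4], "twist": [0, 0, 0], "gripper": 0},
    {"offset": [0, 0, 5], "twist": [0, 0, 0], "gripper": 0},
    {"offset": [0, 0, 5.5], "twist": [0, 0, 0], "gripper": 0},
    {"offset": [0, 0, 5.5], "twist": [0, 0, 0], "gripper": 0},
    {"offset": [0, 0, 5.5], "twist": [0, 0, 0], "gripper": 0},
  ],
)

```text
time_s: 3.87
ee_pos: [0.4659, 0.1848, 0.0694]
tcp_rot: [3.141, 0.001, 2.838]
contact_force: [0.8, 0.9, 4.4]
grip_width: 0.009
```

```bash
python3 - <<'E'
from plant import telemetry
s=telemetry.state()
print(s['time_s'],s['ee_pos'],s['ee_pos'][2]-.022,s['contact_force'])
E
```

```text
3.8667 [0.46594331 0.18483017 0.06939122] 0.04739121915406048 [0.81334466 0.89889326 4.43883348]
```

Emit:
send_rows(
  steps=[
    {"offset": [0, 0, 0.5], "twist": [0, 0, 0], "gripper": 0},
    {"offset": [0, 0, 0.7], "twist": [0, 0, 0], "gripper": 0},
    {"offset": [0, 0, 0.7], "twist": [0, 0, 0], "gripper": 0},
    {"offset": [0, 0, 0.7], "twist": [0, 0, 0], "gripper": 0},
  ],
)

```text
time_s: 4.2
ee_pos: [0.466, 0.1849, 0.0687]
tcp_rot: [3.141, 0.001, 2.838]
contact_force: [1.9, 1.4, 5.6]
grip_width: 0.003
```

```bash
python3 - <<'E'
from plant import telemetry
from h import *
s=telemetry.state()
print(s['time_s'],s['ee_pos'],s['ee_pos'][2]-.022,s['contact_force'])
for p in [(.466,.1848,.13),(.453,-.0243,.13),(.453,-.0243,.099)]: print(off(s,p))
E
```

```text
4.2 [0.46597394 0.18485794 0.06873351] 0.04673350830192315 [1.88757927 1.4299172  5.59931197]
[-8.43828699e-02 -1.12563559e-02 -6.12664655e+01]
[ -50.22649253 -203.4260333   -61.35224109]
[ -50.20514505 -203.44436752  -30.35225386]
```

5.6 N at the stop, with the stiffness of the dome alone, so the small lid is home. I'll lift off and go to the medium pot.

Emit:
send_rows(
  steps=[
    {"offset": [0, 0, -5], "twist": [0, 0, 0], "gripper": 0},
    {"offset": [0, 0, -15], "twist": [0, 0, 0], "gripper": 0},
    {"offset": [0, 0, -35], "twist": [0, 0, 0], "gripper": 0},
    {"offset": [0, 0, -55], "twist": [0, 0, 0], "gripper": 0},
    {"offset": [-2, -8, -70], "twist": [0, 0, 0], "gripper": 0},
    {"offset": [-7, -28, -80], "twist": [0, 0, 0], "gripper": 0},
    {"offset": [-14, -56, -85], "twist": [0, 0, 0], "gripper": 0},
    {"offset": [-21, -86, -85], "twist": [0, 0, 0], "gripper": 0},
    {"offset": [-29, -116, -85], "twist": [0, 0, 0], "gripper": 0},
    {"offset": [-36, -146, -85], "twist": [0, 0, 0], "gripper": 0},
    {"offset": [-43, -174, -85], "twist": [0, 0, 0], "gripper": 0},
    {"offset": [-48, -193, -85], "twist": [0, 0, 0], "gripper": 0},
    {"offset": [-50, -203, -85], "twist": [0, 0, 0], "gripper": 0},
    {"offset": [-50, -203, -85], "twist": [0, 0, 0], "gripper": 0},
    {"offset": [-50, -203, -85], "twist": [0, 0, 0], "gripper": 0},
  ],
)

```text
time_s: 5.45
ee_pos: [0.4522, -0.0234, 0.1536]
tcp_rot: [3.141, -0.001, 2.838]
contact_force: [0.6, 1.2, -0.2]
grip_width: 0.006
```

```bash
python3 - <<'E'
from plant import telemetry, viewer
from h import *
s=telemetry.state()
print(s['time_s'],s['ee_pos'],s['contact_force'])
w=viewer.grab_frame("wrist");sc=viewer.grab_frame("scene");t=viewer.grab_frame("top")
cv2.imwrite("pics/wrist3.png",w["image"][:,:,::-1])
cv2.imwrite("pics/top3.png",t["image"][:,:,::-1])
cv2.imwrite("pics/scene3.png",cv2.resize(sc["image"][180:380,200:420],None,fx=3,fy=3,interpolation=cv2.INTER_CUBIC)[:,:,::-1])
db=dark(sc,240,232);da=dark(t,230,288)
print(db[:2],tri([ray(t,*da[:2]),ray(sc,*db[:2])]))
print([round(v,1) for v in proj(w,(.453,-.0243,.061))],proj(w,(.501,-.161,.069)))
da=dark(w,*[int(v) for v in proj(w,(.453,-.0243,.061))],18,60);print(da,onz(w,*da[:2],.061))
E
```

```text
5.45 [ 0.45224124 -0.02336318  0.15362051] [ 0.55694455  1.18227243 -0.19992154]
(np.float64(239.93617021276594), np.float64(233.85106382978722)) (array([0.46602987, 0.18478872, 0.04704545]), [np.float64(0.001772289352033762), np.float64(0.001772289352033714)])
[np.float64(322.6), np.float64(252.2)] (np.float64(164.7398776159091), np.float64(367.0803714997373))
(np.float64(321.8430656934307), np.float64(251.9890510948905), array([  6,   5,  25,  27, 548], dtype=int32)) [ 0.45272773 -0.02476365  0.061     ]
```

View pics/wrist3.png

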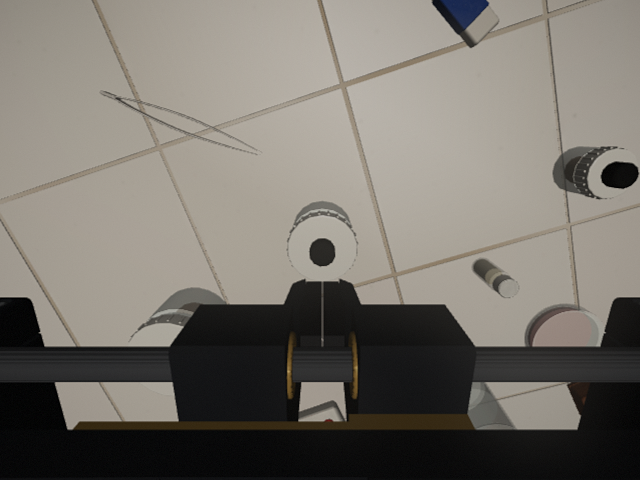

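View pics/scene3.png

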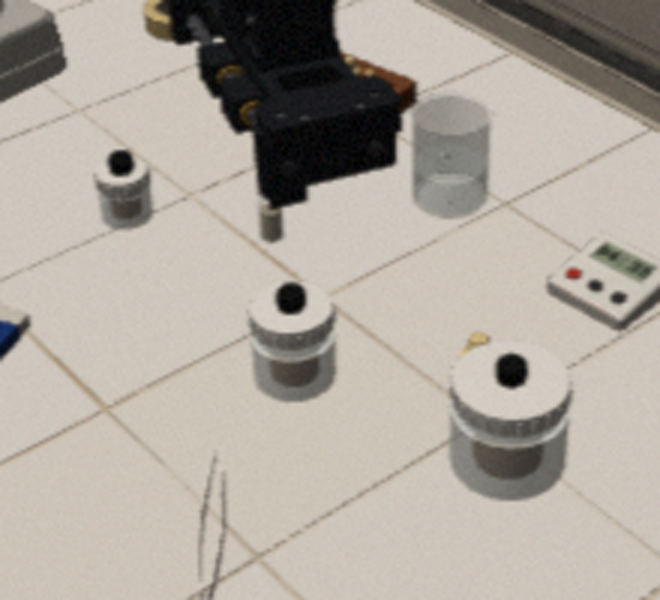

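The small lid's dome dropped about 7 mm to its home height and did not move in xy. The wrist view shows the medium dome at (322,252), which is (0.4528, -0.0246). I'll descend on it in one go, slowly through contact.

Emit:
send_rows(
  steps=[
    {"offset": [-0.9, -1, 8], "twist": [0, 0, 0], "gripper": 0},
    {"offset": [-0.9, -1, 24], "twist": [0, 0, 0], "gripper": 0},
    {"offset": [-0.9, -1, 42], "twist": [0, 0, 0], "gripper": 0},
    {"offset": [-0.9, -1, 54], "twist": [0, 0, 0], "gripper": 0},
    {"offset": [-0.9, -1, 61], "twist": [0, 0, 0], "gripper": 0},
    {"offset": [-0.9, -1, 64], "twist": [0, 0, 0], "gripper": 0},
    {"offset": [-0.9, -1, 66], "twist": [0, 0, 0], "gripper": 0},
    {"offset": [-0.9, -1, 68], "twist": [0, 0, 0], "gripper": 0},
    {"offset": [-0.9, -1, 69.5], "twist": [0, 0, 0], "gripper": 0},
    {"offset": [-0.9, -1, 71], "twist": [0, 0, 0], "gripper": 0},
    {"offset": [-0.9, -1, 72], "twist": [0, 0, 0], "gripper": 0},
    {"offset": [-0.9, -1, 73], "twist": [0, 0, 0], "gripper": 0},
    {"offset": [-0.9, -1, 73], "twist": [0, 0, 0], "gripper": 0},
  ],
)

```text
time_s: 6.68
ee_pos: [0.4533, -0.0251, 0.0806]
tcp_rot: [3.141, 0.0, 2.838]
contact_force: [-1.5, 1.3, 1.7]
grip_width: 0.007
```

```bash
python3 - <<'E'
from plant import telemetry
s=telemetry.state()
print(s['time_s'],s['ee_pos'],s['ee_pos'][2]-.022,s['contact_force'])
E
```

```text
6.6833 [ 0.45325435 -0.02507503  0.08057546] 0.05857545802056847 [-1.54091034  1.26404859  1.7498476 ]
```

Tips at 58.6 mm and 1.7 N, so the lid is sliding. Next I'll go to about 54.7 mm.

Emit:
send_rows(
  steps=[
    {"offset": [0, 0, 1], "twist": [0, 0, 0], "gripper": 0},
    {"offset": [0, 0, 2], "twist": [0, 0, 0], "gripper": 0},
    {"offset": [0, 0, 3], "twist": [0, 0, 0], "gripper": 0},
    {"offset": [0, 0, 3.5], "twist": [0, 0, 0], "gripper": 0},
    {"offset": [0, 0, 3.9], "twist": [0, 0, 0], "gripper": 0},
    {"offset": [0, 0, 3.9], "twist": [0, 0, 0], "gripper": 0},
    {"offset": [0, 0, 3.9], "twist": [0, 0, 0], "gripper": 0},
  ],
)

```text
time_s: 7.27
ee_pos: [0.4533, -0.0251, 0.0768]
tcp_rot: [3.141, 0.0, 2.838]
contact_force: [-2.0, 1.2, 5.8]
grip_width: 0.003
```

```bash
python3 - <<'E'
from plant import telemetry
from h import *
s=telemetry.state()
print(s['time_s'],s['ee_pos'],s['ee_pos'][2]-.022,s['contact_force'])
print(off(s,(.501,-.161,.16)))
E
```

```text
7.2667 [ 0.45331689 -0.02511104  0.07676641] 0.05476640948145601 [-2.01070275  1.23614375  5.7989937 ]
[ -86.15993324 -115.39441617  -83.23408502]
```

The force is 5.8 N at 54.8 mm, so the medium lid is home. I'll lift off and go to the large pot.

Emit:
send_rows(
  steps=[
    {"offset": [0, 0, -5], "twist": [0, 0, 0], "gripper": 0},
    {"offset": [0, 0, -15], "twist": [0, 0, 0], "gripper": 0},
    {"offset": [0, 0, -35], "twist": [0, 0, 0], "gripper": 0},
    {"offset": [0, 0, -55], "twist": [0, 0, 0], "gripper": 0},
    {"offset": [-4, -6, -72], "twist": [0, 0, 0], "gripper": 0},
    {"offset": [-16, -21, -82], "twist": [0, 0, 0], "gripper": 0},
    {"offset": [-32, -43, -85], "twist": [0, 0, 0], "gripper": 0},
    {"offset": [-50, -67, -85], "twist": [0, 0, 0], "gripper": 0},
    {"offset": [-67, -90, -85], "twist": [0, 0, 0], "gripper": 0},
    {"offset": [-80, -107, -85], "twist": [0, 0, 0], "gripper": 0},
    {"offset": [-86, -115, -85], "twist": [0, 0, 0], "gripper": 0},
    {"offset": [-86, -115, -85], "twist": [0, 0, 0], "gripper": 0},
    {"offset": [-86, -115, -85], "twist": [0, 0, 0], "gripper": 0},
  ],
)

```text
time_s: 8.35
ee_pos: [0.5004, -0.1601, 0.1617]
tcp_rot: [3.141, -0.001, 2.837]
contact_force: [0.6, 0.6, -1.0]
grip_width: 0.007
```

```bash
python3 - <<'E'
from plant import telemetry, viewer
from h import *
s=telemetry.state()
print(s['time_s'],s['ee_pos'],s['contact_force'])
w=viewer.grab_frame("wrist");sc=viewer.grab_frame("scene");t=viewer.grab_frame("top")
cv2.imwrite("pics/wrist4.png",w["image"][:,:,::-1])
cv2.imwrite("pics/scene4.png",cv2.resize(sc["image"][180:380,200:420],None,fx=3,fy=3,interpolation=cv2.INTER_CUBIC)[:,:,::-1])
for a,b in [((230,288),(240,233)),((343,292),(297,282))]:
  da=dark(t,*a);db=dark(sc,*b)
  print(da[:2],db[:2],tri([ray(t,*da[:2]),ray(sc,*db[:2])]))
p=proj(w,(.501,-.161,.069));da=dark(w,*[int(v) for v in p],20,60);print(p,da,onz(w,*da[:2],.069),off(s,list(onz(w,*da[:2],.069)[:2])+[.154]))
E
```

```text
8.35 [ 0.50043511 -0.16007727  0.16172523] [ 0.55844124  0.64759605 -0.96183573]
(np.float64(230.40740740740742), np.float64(287.74074074074076)) (np.float64(240.0), np.float64(233.91304347826087)) (array([0.46605559, 0.18464433, 0.04695466]), [np.float64(0.0017935441387232594), np.float64(0.001793544138723285)])
(np.float64(342.0869565217391), np.float64(292.0)) (np.float64(296.9189189189189), np.float64(282.5945945945946)) (array([ 0.45305345, -0.02506211,  0.05435477]), [np.float64(0.0017545304662683332), np.float64(0.001754530466268468)])
(np.float64(322.5211411654989), np.float64(251.80805356216536)) (np.float64(322.18888888888887), np.float64(251.26481481481483), array([  8,   7,  25,  27, 540], dtype=int32)) [ 0.50055687 -0.16109962  0.069     ] [-0.42655327 -0.94167001  7.72466494]
```

View pics/wrist4.png

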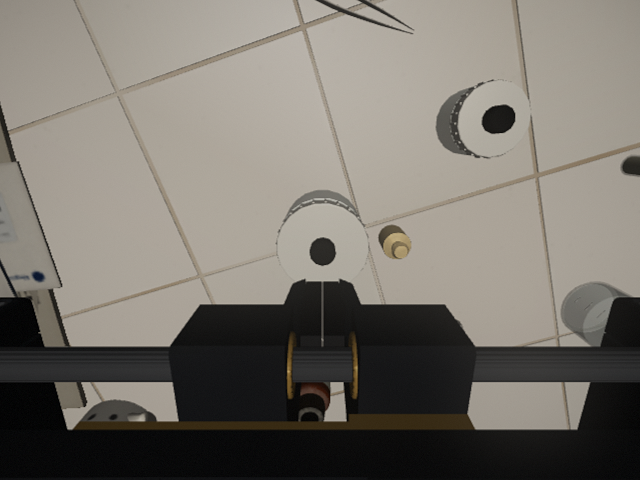

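View pics/scene4.png

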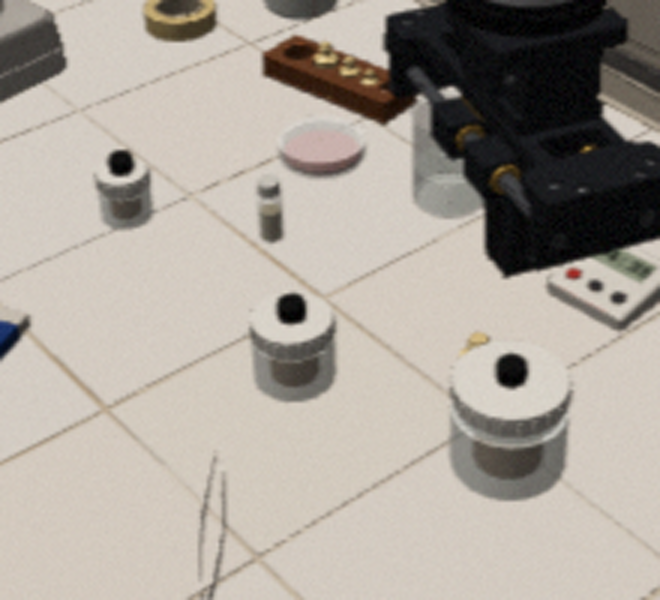

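The medium dome dropped 7.9 mm and did not move in xy. The large dome is at wrist (322,251), which is (0.5006, -0.1611). The body's underside stays at about 0.127 m, above the dropper's 0.102 m.

Emit:
send_rows(
  steps=[
    {"offset": [-0.4, -0.9, 8], "twist": [0, 0, 0], "gripper": 0},
    {"offset": [-0.4, -0.9, 24], "twist": [0, 0, 0], "gripper": 0},
    {"offset": [-0.4, -0.9, 42], "twist": [0, 0, 0], "gripper": 0},
    {"offset": [-0.4, -0.9, 54], "twist": [0, 0, 0], "gripper": 0},
    {"offset": [-0.4, -0.9, 61], "twist": [0, 0, 0], "gripper": 0},
    {"offset": [-0.4, -0.9, 64], "twist": [0, 0, 0], "gripper": 0},
    {"offset": [-0.4, -0.9, 66], "twist": [0, 0, 0], "gripper": 0},
    {"offset": [-0.4, -0.9, 68], "twist": [0, 0, 0], "gripper": 0},
    {"offset": [-0.4, -0.9, 69.5], "twist": [0, 0, 0], "gripper": 0},
    {"offset": [-0.4, -0.9, 71], "twist": [0, 0, 0], "gripper": 0},
    {"offset": [-0.4, -0.9, 72], "twist": [0, 0, 0], "gripper": 0},
    {"offset": [-0.4, -0.9, 73], "twist": [0, 0, 0], "gripper": 0},
    {"offset": [-0.4, -0.9, 73], "twist": [0, 0, 0], "gripper": 0},
  ],
)

```text
time_s: 9.58
ee_pos: [0.5011, -0.1616, 0.0887]
tcp_rot: [3.142, 0.0, 2.838]
contact_force: [-0.8, 0.5, 2.2]
grip_width: 0.004
```

```bash
python3 - <<'E'
from plant import telemetry
s=telemetry.state()
print(s['time_s'],s['ee_pos'],s['ee_pos'][2]-.022,s['contact_force'])
E
```

```text
9.5833 [ 0.50106843 -0.16162225  0.08870829] 0.06670828831515555 [-0.76242886  0.50997758  2.15401544]
```

Emit:
send_rows(
  steps=[
    {"offset": [0, 0, 1], "twist": [0, 0, 0], "gripper": 0},
    {"offset": [0, 0, 2], "twist": [0, 0, 0], "gripper": 0},
    {"offset": [0, 0, 3], "twist": [0, 0, 0], "gripper": 0},
    {"offset": [0, 0, 3.5], "twist": [0, 0, 0], "gripper": 0},
    {"offset": [0, 0, 4], "twist": [0, 0, 0], "gripper": 0},
    {"offset": [0, 0, 4], "twist": [0, 0, 0], "gripper": 0},
    {"offset": [0, 0, 4], "twist": [0, 0, 0], "gripper": 0},
  ],
)

```text
time_s: 10.17
ee_pos: [0.5011, -0.1616, 0.0848]
tcp_rot: [3.141, 0.0, 2.838]
contact_force: [-1.1, 1.6, 4.9]
grip_width: 0.008
```

```bash
python3 - <<'E'
from plant import telemetry
s=telemetry.state()
print(s['time_s'],s['ee_pos'],s['ee_pos'][2]-.022,s['contact_force'])
E
```

```text
10.1667 [ 0.50108812 -0.16162799  0.08478828] 0.06278828045990667 [-1.09765475  1.62776624  4.93092729]
```

The force is 4.9 N at 62.8 mm, so the large lid is home. I'll lift straight up and check.

Emit:
send_rows(
  steps=[
    {"offset": [0, 0, -5], "twist": [0, 0, 0], "gripper": 0},
    {"offset": [0, 0, -15], "twist": [0, 0, 0], "gripper": 0},
    {"offset": [0, 0, -35], "twist": [0, 0, 0], "gripper": 0},
    {"offset": [0, 0, -60], "twist": [0, 0, 0], "gripper": 0},
    {"offset": [0, 0, -90], "twist": [0, 0, 0], "gripper": 0},
    {"offset": [0, 15, -115], "twist": [0, 0, 0], "gripper": 0},
    {"offset": [0, 40, -130], "twist": [0, 0, 0], "gripper": 0},
    {"offset": [0, 70, -135], "twist": [0, 0, 0], "gripper": 0},
    {"offset": [0, 90, -135], "twist": [0, 0, 0], "gripper": 0},
    {"offset": [0, 95, -135], "twist": [0, 0, 0], "gripper": 0},
    {"offset": [0, 95, -135], "twist": [0, 0, 0], "gripper": 0},
    {"offset": [0, 95, -135], "twist": [0, 0, 0], "gripper": 0},
  ],
)

```text
time_s: 11.17
ee_pos: [0.5288, -0.0721, 0.2197]
tcp_rot: [-3.141, -0.0, 2.837]
contact_force: [-1.2, -0.7, 0.0]
grip_width: 0.005
```

```bash
python3 - <<'E'
from plant import telemetry, viewer
from h import *
s=telemetry.state()
print(s['time_s'],s['ee_pos'],s['contact_force'],abs(s['qvel']).max())
sc=viewer.grab_frame("scene");t=viewer.grab_frame("top")
cv2.imwrite("pics/top5.png",t["image"][:,:,::-1])
cv2.imwrite("pics/scene5.png",cv2.resize(sc["image"][180:380,200:460],None,fx=3,fy=3,interpolation=cv2.INTER_CUBIC)[:,:,::-1])
for a,b in [((230,288),(240,233)),((343,292),(297,282)),((415,264),(371,307))]:
  da=dark(t,*a);db=dark(sc,*b)
  print(da[:2],db[:2],tri([ray(t,*da[:2]),ray(sc,*db[:2])]))
E
```

```text
11.1667 [ 0.52879328 -0.07210337  0.21966231] [-1.23308883 -0.68381215  0.04370931] 0.018852494986061577
(np.float64(230.85), np.float64(286.9)) (np.float64(239.93617021276594), np.float64(233.85106382978722)) (array([0.4668129 , 0.1843155 , 0.04696734]), [np.float64(0.0008540580506268654), np.float64(0.0008540580506268114)])
(np.float64(342.1333333333333), np.float64(291.93333333333334)) (np.float64(296.9189189189189), np.float64(282.5945945945946)) (array([ 0.45311196, -0.02510976,  0.05436265]), [np.float64(0.001679193271090531), np.float64(0.001679193271090617)])
(np.float64(415.0), np.float64(264.0)) (np.float64(369.95238095238096), np.float64(306.4761904761905)) (array([ 0.50087022, -0.16143861,  0.06235906]), [np.float64(0.0011123822769943967), np.float64(0.0011123822769944628)])
```

View pics/top5.png

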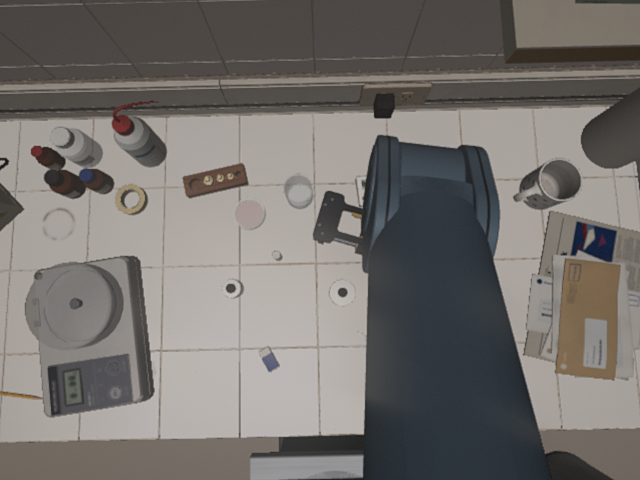

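View pics/scene5.png

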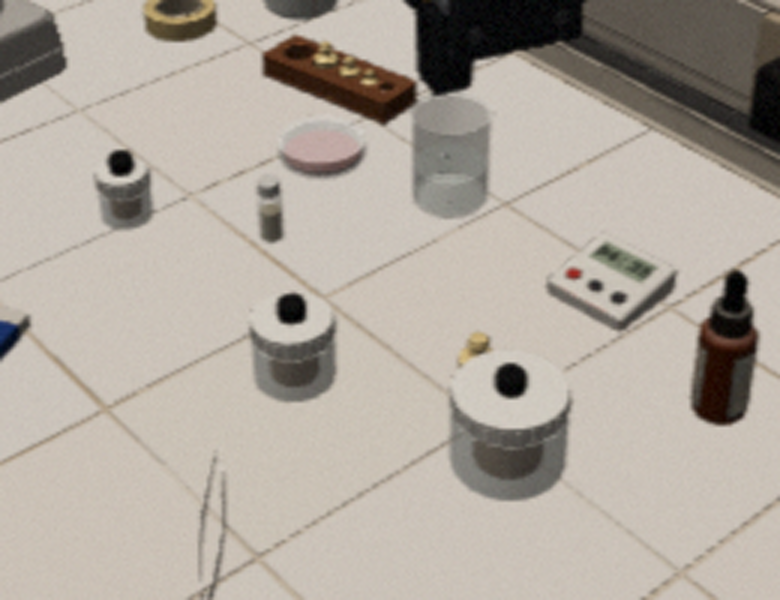

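In the scene view all three lids are down on their pots: domes at (240,234), (297,283) and (370,306). Nothing else has moved. The arm hides the large pot from the top camera, so I judge that one by its 3.3 px drop in the scene view and by the force.

```bash
python3 -c "
from plant import ctrl
print(ctrl.job_done())"
```

```text
the job is handed in; nothing more can be done
None
```

I pressed all three lids home with the shut fingertips on the domes, in order: small, medium, large. The job was handed in at about 11 s, with the arm clear of everything.

| Pot | Force at the stop | Fingertip height | Dome drop measured by camera |
|---|---|---|---|
| Small | 5.6 N | 46.7 mm | 7.2 mm |
| Medium | 5.8 N | 54.8 mm | 7.9 mm |
| Large | 4.9 N | 62.8 mm | about 7 mm, scene view only |

- **Lids home:** While sliding, each lid gave only about 2 N. The final forces match a lid on its stop with the dome squeezed about 3 mm.
- **Pots and bystanders:** The measured pot positions stayed within about 1 mm. The bystanders look unmoved in the pictures.
- **Weaker checks:** In the last look the arm hid the large pot from the top camera. Its final height therefore rests on the scene view (3.3 px drop, against 3.4 px for the medium) and the press force. The two camera views disagreed by 2–4 mm in x throughout, about what the calibration allows. The force reading also drifted by 1–2 N sideways.

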